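# Roll the glass rack into the draining bay and drop the bar behind it

## Robot

A 6-joint arm with a two-finger parallel gripper is mounted at the origin on a cart in front of the work surface, level with it; the furniture and walls round the work are solid. World frame = base frame: x ahead of the robot, y to its left, z up, the work surface at z = 0. Lengths are in m, angles in rad, forces in N, time in s.
With the tool pointing down it reaches from about 0.35 to 0.975 m from the base axis. Payload 4.9 kg.
Tool frame: the origin (TCP) lies at the very end of the fingers, on their centre line; the grasp point (between the pads) lies 19 mm behind it; z points along the fingers, y is the direction in which the jaws open and shut (so a half turn about z gives the same grasp; the last joint's range is limited). The gripper opens to 85 mm and grips with 20 to 120 N. Pads are 22 mm wide; open, the fingers measure 114 mm over their backs; the gripper's body (76 mm by 85 mm) begins 54 mm behind the grasp point. The pads swing forward as they close: fully open they stand 13 mm farther back than shut.
Start: joints at [1.055, 0.053, 1.613, -0, 1.476, -0.119], TCP at [0.242, 0.576, 0.231] pointing down, gripper open.
Joint ranges: [-3.01, 3.01], [-1.01, 2.22], [0.06, 2.58], [-1.02, 4.17], [0.09, 2.62], [-3.14, 3.14]. Speed limits (rad/s): [2.57, 2.57, 3.14, 3.14, 3.14, 3.14].

## Interface

Orientations are given as a unit quaternion [w, x, y, z].
In Python, from plant import state, eyes, job_done gives the robot as it stands.
- The arm moves only by the tool apply_moves, never from a script. Its argument "commands" is a list of rows, each an object with "linear": the shift along the tool's x, y, z in m, a list of three; "delta_rot": the turn, a rotation vector about the tool's x, y, z in degrees, a list of three; "fingers": the closure in counts, from 0 (fully open) to 255 (shut). In form: [{"linear": [x, y, z], "delta_rot": [wx, wy, wz], "fingers": fingers}, ...]. A call has exactly 8 rows; each row is the pose to reach, as a shift and turn from the pose commanded when the call began, along the tool's axes at that moment; what a row does not reach only later rows make up. A row lasts 1/10 s, in which the tool goes at most 50 mm and 8.59 degrees, less where a joint would pass 70% of its speed; a pose out of reach is approached as far as the arm can. A call with a gripper value outside its range is refused whole. The fingers move at their own pace and stop on an object; the grip force is fixed at half the most. Time passes only in rows, so rows that repeat a pose let the fingers close, or fill a call up. It gives the time, the measured TCP pose, the force and the opening at its end, in the units of the state.
- state(): the state, without advancing time (a new reading comes with each control period).
- eyes.grab_frame(name): name is "scene" or "side" or "wrist"; returns the picture (400x640x3 uint8, red, green, blue); there is no depth.
- eyes.camera_params(name): a dict with "fx", "fy", "cx", "cy" (pixels), "position" and "rotation" of the camera in the world; the wrist camera has in their place "T_tool_cam" (4x4, takes a point from camera to tool coordinates, whose origin is the TCP and whose axes are the flange's). Camera axes: x right, y down, z forward; pixel columns grow to the right and rows downward; lengths in m; the calibration is good to about 2 mm. A picture is of the moment at which its call begins: read the wrist's pose just before it. camera_params takes no time and is no camera call.
- job_done(): hands the job in, once; it reports no verdict.
The state is a dict: "time": time; "joint_pos": joint angles; "joint_vel": joint speeds; "joint_efforts": joint torques, N m; "tool_pos": TCP position; "tool_rot": TCP orientation; "contact_force": force on the tool from outside, world axes, zero at the start; "ft_torque": the same for the moment, N m; "gripper_width": opening from 0.0 (shut) to 1.0 (fully open).
Only numpy, scipy, OpenCV 4.12 (cv2) and the standard library are available. Lean on these libraries where they do the work, as an engineer would, in place of code of your own. Each camera call takes 0.05 s, during which the arm holds its last target.

## Task

Push the blue rack of glasses along the roller table until it is fully home against the rubber buffers in the draining bay, then swing the bar with the red grip all the way down across the track behind it, so that the rack cannot roll back out. Leave the rack on the rollers and the two tumblers standing in it, and do not disturb the mug, the jam jar and the lemon.

Things in the scene. Friction and masses are not known exactly. Their poses are not given: they have to be found in the camera images.
- roller_table: Fixed aluminium roller table (sizes in mm), 460 long (y, the travel), 128 wide (x), origin under its centre. Grey rollers, 20 in diameter, tops at z = 45. Rails: inner faces x = +-51, top z = 63. Loading end, open: y = -230. Draining bay: y = +30 to +222, open above, steel cheeks up to z = 97, end plate up to 100 with two rubber buffers, faces at y = +222.
- home (a point): Where the origin of the rack lies when the rack touches the buffers: on the roller tops, at x = 0, y = +130 mm, z = 45 mm of the roller table. Axes as the roller table's.
- rack: Blue lattice rack (mm), 94 wide (x), 184 long (y, along the track), 62 high, two cells in a row, each with a tumbler; about 0.8 kg loaded. Origin: centre of its underside, on the rollers; axes as the roller table's. It starts on the loading side, 4 mm play to each rail. Push its rear end, y = -92, a closed lattice with a 16 mm rim on top.
- glass_a: Clear tumbler, 81 mm across, 92 mm high, standing in the rear cell of the rack, its rim about 143 mm above the worktop. Origin: centre of its underside, z up.
- glass_b: The same tumbler in the front cell of the rack.
- drop_bar (a joint): Hinge of the retaining bar at the bay's mouth, rad. 0: down, level across the track in the forked keeper on the far rail; pi/2: upright. Starts at 1.55 to 1.75 (stop 1.8); stiff, stays where left (0.1 N m). Steel bar (mm): 14 high, 8 thick along the track, 152 from hinge to tip, red sleeve 18 in diameter on its last 30. Down, it passes 8 mm behind a rack that is home.
- bar_pivot (a point): Axis of the bar's hinge, on the near rail (the robot's side): x = -64 mm, y = +26 mm, z = 98 mm of the roller table. The axis lies along the roller table's y; the bar moves in the upright plane across the track through this point. Axes as the roller table's.
- bar_grip (a point): Middle of the bar's red sleeve, 137 mm from the hinge axis. When the bar is down, it lies at x = +73 mm, z = 98 mm of the roller table. The x axis runs along the bar from pivot to grip.
- mug: Green and white mug, 92 mm in diameter, 127 mm with its handle, 93 mm high, standing behind the roller table; leave it alone. Origin: centre of its underside.
- jar: Jam jar, 68 mm across, 84 mm high, standing behind the roller table; leave it alone. Origin: centre of its underside.
- lemon: Lemon, 71 x 53 x 51 mm, lying behind the roller table; leave it alone. Origin: its underside.

How it is judged:
On the way, in this order (a step that is already met when the one before it is completed fails the run):
1. the rack is home in the bay, on the rollers (y of rack in the frame of roller_table above 0.119 m and z of rack in the frame of roller_table below 0.055 m), for 0.2 s.
2. the bar is down across the track (value of joint drop_bar below 0.08 rad), for 0.2 s.
At the end, for the whole second after the job is handed in: The rack stands at rest on the rollers within 11 mm of the buffers, the bar is down across the track behind it (within 0.08 rad of level), and both tumblers stand upright (within 0.12 rad) on the floor of their cells (y of rack in the frame of roller_table above 0.119 m and horizontal distance between rack and home below 0.015 m and z of rack in the frame of roller_table below 0.052 m and value of joint drop_bar below 0.08 rad and horizontal distance between each of glass_a, glass_b and rack below 0.055 m and z of each of glass_a, glass_b in the frame of rack below 0.015 m and angle between each of glass_a, glass_b's own z axis and vertical below 0.12 rad and linear speed of rack below 0.02 m/s); the robot touches nothing.
It fails at once if the rack is lifted off the rollers (more than 20 mm) (z of rack in the frame of roller_table above 0.065 m).
It fails at once if a tumbler is tipped (more than 0.5 rad) (angle between any of glass_a, glass_b's own z axis and vertical above 0.5 rad).
It fails at once if the mug, the jam jar or the lemon is moved by more than 30 mm (distance of any of mug, jar, lemon from where it was at the start of the episode above 0.03 m).
It also fails if it takes over 53 s, if anything falls off the work surface, if the arm or the gripper's body presses on something with over 40 N, if the wrist force passes 120 N, or if a joint passes its speed limit or range.

## Working session

There is one attempt and no reset: what is moved stays moved. The work goes in short steps, Python scripts to look and compute and a tool call to move; the robot and the scene stay as the last step left them, time stands still between calls to the robot, and variables do not carry over. Pictures are saved under pics/ and viewed, and the job is handed in when it is done.

Besides the shell and the picture viewer there is one more tool, called after "Call:" as name(argument=value, ...), one argument or row to a line, values as JSON. apply_moves: Moves the arm, as the interface text tells. Its arguments: {"type":"object","properties":{"commands":{"type":"array","items":{"type":"object","properties":{"linear":{"type":"array","items":{"type":"number"}},"delta_rot":{"type":"array","items":{"type":"number"}},"fingers":{"type":"number"}}}}},"required":["commands"]}

```bash
mkdir -p pics; ls; python3 - <<'E'
from plant import state, eyes
import cv2
print(state())
for n in ["scene","side","wrist"]:
    p=eyes.camera_params(n); print(n,p)
    cv2.imwrite(f"pics/{n}0.png",eyes.grab_frame(n)[:,:,::-1])
E
```

```text
pics
{'time': 0.0, 'joint_pos': array([ 1.05498510e+00,  5.33621045e-02,  1.61429639e+00, -3.46990452e-05,
        1.47597449e+00, -1.18988075e-01]), 'joint_vel': array([ 0.00018739, -0.00215203,  0.00158362,  0.00089507, -0.00101746,
        0.00069419]), 'joint_efforts': array([ 2.52381113e-03, -3.93672538e+01, -3.70187545e+01,  1.09624502e-04,
        6.94248243e-03,  2.72860561e-06]), 'tool_pos': array([0.24125107, 0.57589111, 0.23005833]), 'tool_rot': array([-3.01984058e-04,  1.97110591e-01,  9.80380729e-01, -9.74600068e-04]), 'contact_force': array([ 0.66585417, -0.36295515, -0.55401796]), 'ft_torque': array([ 0.00683522, -0.00477117, -0.00292411]), 'gripper_width': 1.0001552307936719}
scene {'fx': 376.49036732354995, 'fy': 376.49036732354995, 'cx': 316.91511945084346, 'cy': 198.10172571867483, 'position': array([0.75878362, 0.60660981, 0.60242413]), 'rotation': array([-0.05174043,  0.10262942,  0.89583743, -0.4292615 ])}
side {'fx': 432.2393118152412, 'fy': 432.2393118152412, 'cx': 315.33289227934824, 'cy': 200.37609704097952, 'position': array([0.6211818 , 0.84170696, 0.50786031]), 'rotation': array([-0.01917774,  0.01037028,  0.84443495, -0.53521424])}
wrist {'fx': 312.20892445802457, 'fy': 312.20892445802457, 'cx': 320.00696857163143, 'cy': 200.74110613419896, 'T_tool_cam': array([[ 2.18165620e-04, -9.55398239e-01, -2.95320432e-01,
         7.40599172e-02],
       [ 9.99999555e-01, -6.24686921e-05,  9.40835688e-04,
        -1.02933287e-03],
       [-9.17321040e-04, -2.95320506e-01,  9.55397801e-01,
        -1.42721656e-01],
       [ 0.00000000e+00,  0.00000000e+00,  0.00000000e+00,
         1.00000000e+00]])}
```

View pics/scene0.png

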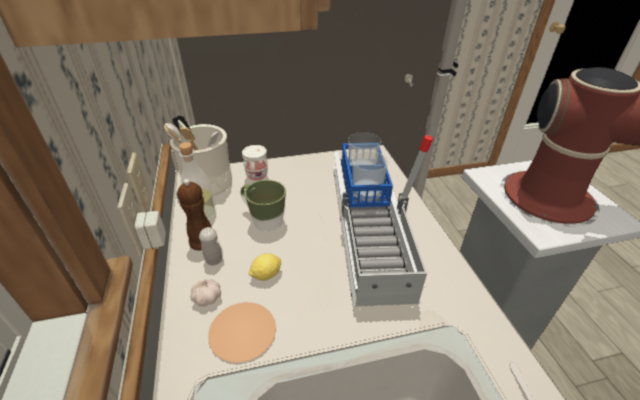

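View pics/side0.png

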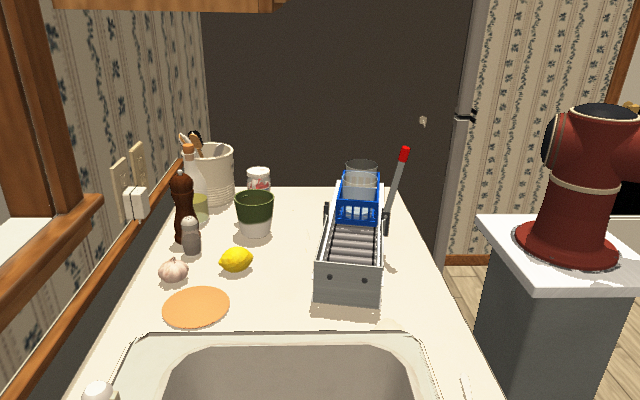

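View pics/wrist0.png

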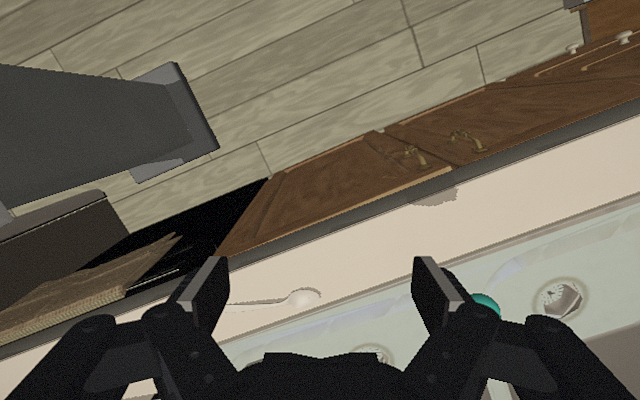

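```bash
cat > h.py <<'E'
import numpy as np
from scipy.spatial.transform import Rotation as R
from plant import eyes,state
def Rq(q): return R.from_quat([q[1],q[2],q[3],q[0]])
def ray(n,u,v):
    p=eyes.camera_params(n)
    d=Rq(p['rotation']).apply([(u-p['cx'])/p['fx'],(v-p['cy'])/p['fy'],1]); return np.array(p['position']),d
def atz(n,u,v,z):
    o,d=ray(n,u,v); return o+d*(z-o[2])/d[2]
def proj(n,P):
    p=eyes.camera_params(n); c=Rq(p['rotation']).inv().apply(np.array(P)-p['position'])
    return np.c_[p['fx']*c[...,0]/c[...,2]+p['cx'],p['fy']*c[...,1]/c[...,2]+p['cy']]
E
python3 - <<'E'
import cv2
a=cv2.imread('pics/scene0.png')[120:310,320:450]
cv2.imwrite('pics/scene0c.png',cv2.resize(a,None,fx=3,fy=3,interpolation=cv2.INTER_CUBIC))
a=cv2.imread('pics/side0.png')[140:315,300:430]
cv2.imwrite('pics/side0c.png',cv2.resize(a,None,fx=3.4,fy=3.4,interpolation=cv2.INTER_CUBIC))
from h import *
print(atz('scene',416,292,0),atz('scene',356,299,0))
print(atz('side',381,303,0),atz('side',318,297,0))
print(ray('scene',317,198),ray('side',317,198))
E
```

```text
[0.46303286 0.20506103 0.        ] [0.58229459 0.19431817 0.        ]
[0.4651323  0.20759995 0.        ] [0.5805063  0.18879324 0.        ]
(array([0.75878362, 0.60660981, 0.60242413]), array([-0.18106892, -0.75859031, -0.62590328])) (array([0.6211818 , 0.84170696, 0.50786031]), array([-0.04732603, -0.90570936, -0.42130262]))
```

View pics/scene0c.png

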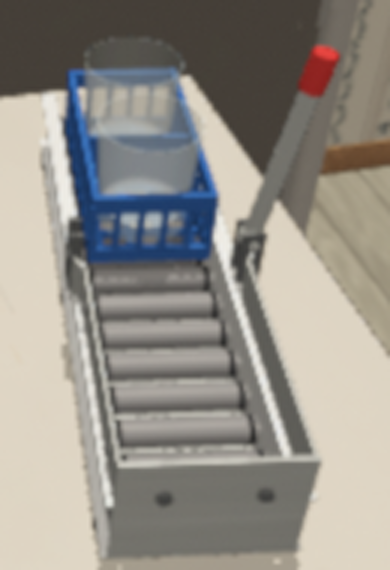

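View pics/side0c.png

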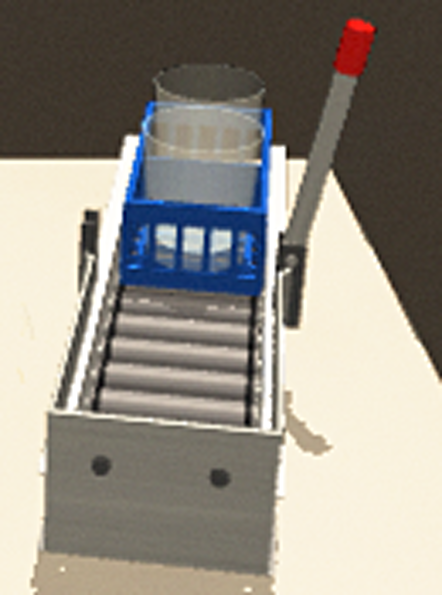

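```bash
cat > fit.py <<'E'
from h import *
from scipy.optimize import least_squares
obs=[] # cam, uv, type
S=lambda u,v:(320+u/3,120+v/3)
D=lambda u,v:(300+u/3.4,140+v/3.4)
obs+=[('scene',S(118,463),(64,230,100)),('scene',S(319,461),(-64,230,100)),('scene',S(103,553),(64,230,0)),('scene',S(298,550),(-64,230,0)),
('side',D(48,414),(64,230,100)),('side',D(284,434),(-64,230,100)),('side',D(38,556),(64,230,0)),('side',D(272,570),(-64,230,0)),
('scene',S(248,240),(-64,26,98)),('side',D(291,262),(-64,26,98)),
('scene',S(319,70),'g'),('side',D(355,47),'g'),
('scene',S(88,203),('r',47,92,107)),('scene',S(215,197),('r',-47,92,107)),('scene',S(93,262),('r',47,92,45)),('scene',S(208,257),('r',-47,92,45)),
('side',D(121,203),('r',47,92,107)),('side',D(270,209),('r',-47,92,107)),('side',D(122,284),('r',47,92,45)),('side',D(264,295),('r',-47,92,45))]
def pts(p,k):
    if k=='g': q=np.array([-64+137*np.cos(p[4]),26,98+137*np.sin(p[4])])
    elif k[0]=='r': q=np.array([k[1],k[2]+1000*p[3],k[3]])
    else: q=np.array(k)
    return R.from_rotvec([0,0,p[2]]).apply(q/1000.)+[p[0],p[1],0]
def res(p): return np.concatenate([proj(c,pts(p,k)[None])[0]-uv for c,uv,k in obs])
s=least_squares(res,[.52,-.02,-0.1,-.11,1.65],loss='soft_l1',x_scale=[.1,.1,.1,.1,.1])
if __name__=='__main__':
    print(s.x); print(res(s.x).reshape(-1,2).round(1))
    for k in ['g',('r',0,-92,45+54),('r',0,92,45),(-64,26,98),(73,26,98),(0,-230,45),(0,130,45)]: print(k,pts(s.x,k).round(4))
    print([atz(n,u,v,0).round(3) for n,u,v in [('side',236,268),('side',254,234),('side',258,190)]])
E
python3 fit.py
```

```text
[ 4.90167379e-01 -7.70937736e-04 -1.86404489e-01 -1.00707306e-01
  1.74469225e+00]
[[-3.3 -0.6]
 [ 3.8 -2.3]
 [-2.   4.3]
 [ 0.6  2.9]
 [-2.9 -2.8]
 [ 2.9 -1.1]
 [-0.9  2. ]
 [ 1.2  6. ]
 [ 0.8 -2. ]
 [ 0.8 -3.6]
 [-0.2 -0.4]
 [ 0.4 -0.5]
 [ 1.  -1.5]
 [ 1.3 -0.5]
 [-2.3  0.4]
 [ 0.1  1.1]
 [ 0.2 -1.3]
 [-0.6  0.5]
 [-1.2 -0.2]
 [-1.1  0.2]]
g [0.4088 0.041  0.2329]
('r', 0, -92, 99) [ 0.4545 -0.1901  0.099 ]
('r', 0, 92, 45) [ 0.4886 -0.0093  0.045 ]
(-64, 26, 98) [0.4321 0.0366 0.098 ]
(73, 26, 98) [0.5667 0.0112 0.098 ]
(0, -230, 45) [ 0.4475 -0.2268  0.045 ]
(0, 130, 45) [0.5143 0.127  0.045 ]
[array([0.745, 0.092, 0.   ]), array([ 0.721, -0.048,  0.   ]), array([ 0.732, -0.303,  0.   ])]
```

```bash
cat > fit2.py <<'E'
from fit import *
def pts2(p,k):
    if k!='g' and k[0]!='r' and k[1]==230:
        k=(np.sign(k[0])*p[5]*1000,p[6]*1000,100 if k[2] else p[7]*1000)
    return pts(p,k)
def res2(p): return np.concatenate([proj(c,pts2(p,k)[None])[0]-uv for c,uv,k in obs])
s=least_squares(res2,list(s.x)+[.06,.23,.005],loss='soft_l1')
print(s.x); print(res2(s.x).reshape(-1,2).round(1).tolist())
for k in ['g',('r',0,-92,45+54),('r',0,92,45),(-64,26,98),(73,26,98),(0,-230,45),(0,130,45)]: print(k,pts(s.x,k).round(4))
import cv2
def draw(n,f,lo,hi,sc,out):
    a=cv2.imread(f); 
    a=cv2.resize(a,None,fx=sc,fy=sc,interpolation=cv2.INTER_CUBIC)
    def L(*q):
        P=proj(n,np.array([pts(s.x,k) for k in q]))*sc
        cv2.polylines(a,[P.astype(int)],False,(0,255,0),1)
    for x in (-51,51): L((x,-230,63),(x,222,63))
    for x in (-51,51): L((x,30,97),(x,222,97))
    for z in (45,107): L(*[('r',x,y,z) for x,y in [(-47,-92),(47,-92),(47,92),(-47,92),(-47,-92)]])
    L((-64,26,98),'g')
    L((-51,222,45),(-51,222,100),(51,222,100),(51,222,45))
    cv2.imwrite(out,a[int(lo[1]*sc):int(hi[1]*sc),int(lo[0]*sc):int(hi[0]*sc)])
draw('scene','pics/scene0.png',(320,120),(450,310),3,'pics/ov1.png')
draw('side','pics/side0.png',(300,140),(430,315),3.4,'pics/ov2.png')
a=np.hstack([cv2.resize(cv2.imread(x),(400,580)) for x in ('pics/ov1.png','pics/ov2.png')]);cv2.imwrite('pics/ov.png',a)
E
python3 fit2.py
```

```text
Traceback (most recent call last):
  File "fit2.py", line 1, in <module>
    from fit import *
  File "fit.py", line 18, in <module>
    s=least_squares(res,[.52,-.02,-0.1,-.11,1.65],loss='soft_l1',x_scale=[.1,.1,.1,.1,.1])
  File "fit.py", line 17, in res
    def res(p): return np.concatenate([proj(c,pts(p,k)[None])[0]-uv for c,uv,k in obs])
                                       ~~~~^^^^^^^^^^^^^^^^^^
  File "h.py", line 11, in proj
    p=eyes.camera_params(n); c=Rq(p['rotation']).inv().apply(np.array(P)-p['position'])
ValueError: time passes only in moves, steps and waits
```

Camera parameters seem rate-limited; cache them.

```bash
cat > h.py <<'E'
import numpy as np
from scipy.spatial.transform import Rotation as R
CP={'scene':dict(fx=376.49036732354995,cx=316.91511945084346,cy=198.10172571867483,position=np.array([0.75878362,0.60660981,0.60242413]),rotation=[-0.05174043,0.10262942,0.89583743,-0.4292615]),
'side':dict(fx=432.2393118152412,cx=315.33289227934824,cy=200.37609704097952,position=np.array([0.6211818,0.84170696,0.50786031]),rotation=[-0.01917774,0.01037028,0.84443495,-0.53521424])}
for p in CP.values(): p['fy']=p['fx']
def Rq(q): return R.from_quat([q[1],q[2],q[3],q[0]])
def ray(n,u,v):
    p=CP[n]
    d=Rq(p['rotation']).apply([(u-p['cx'])/p['fx'],(v-p['cy'])/p['fy'],1]); return np.array(p['position']),d
def atz(n,u,v,z):
    o,d=ray(n,u,v); return o+d*(z-o[2])/d[2]
def proj(n,P):
    p=CP[n]; c=Rq(p['rotation']).inv().apply(np.array(P)-p['position'])
    return np.c_[p['fx']*c[...,0]/c[...,2]+p['cx'],p['fy']*c[...,1]/c[...,2]+p['cy']]
E
python3 fit2.py; python3 -c "
from plant import state;print(state()['time'])"
```

```text
[ 0.49124113  0.00440599 -0.18739377 -0.10598788  1.73696039  0.05945398
  0.2282544   0.01458426]
[[-0.6, 0.9], [1.6, -0.6], [1.0, 1.1], [-0.1, -0.0], [-0.8, -1.4], [-0.1, -0.2], [1.2, -3.0], [-0.8, 0.5], [1.3, -0.4], [0.7, -2.5], [-0.0, 1.0], [-0.1, 0.2], [1.0, -1.6], [1.2, -0.5], [-2.3, 0.4], [0.0, 1.1], [0.2, -1.3], [-0.6, 0.5], [-1.2, -0.3], [-1.2, 0.3]]
g [0.4109 0.0461 0.2331]
('r', 0, -92, 99) [ 0.4544 -0.1901  0.099 ]
('r', 0, 92, 45) [ 0.4886 -0.0093  0.045 ]
(-64, 26, 98) [0.4332 0.0419 0.098 ]
(73, 26, 98) [0.5678 0.0164 0.098 ]
(0, -230, 45) [ 0.4484 -0.2216  0.045 ]
(0, 130, 45) [0.5155 0.1321 0.045 ]
0.15
```

View pics/ov.png

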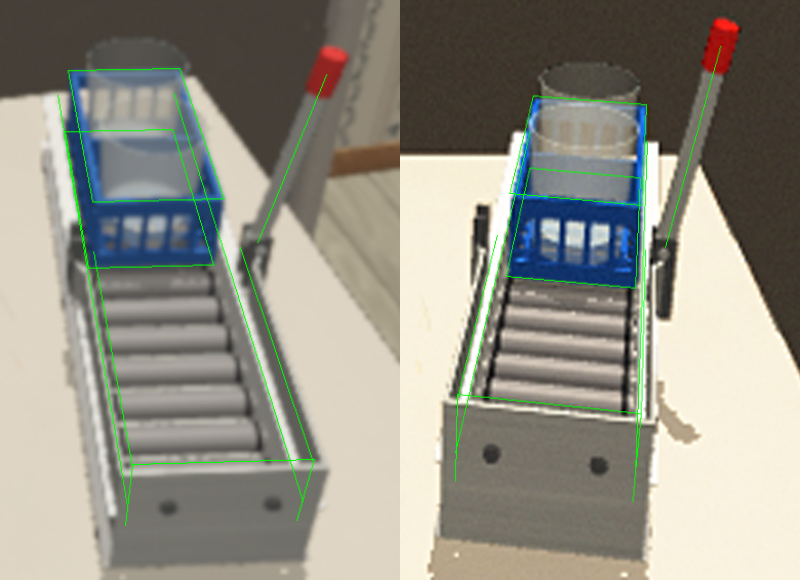

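```bash
cat >> h.py <<'E'
TX,TY,YAW=0.4912,0.0044,-0.1874
def T(x,y,z): return R.from_rotvec([0,0,YAW]).apply([x,y,z])+[TX,TY,0]
def delta(pos,deg=None,Rm=None):
    from plant import state
    s=state(); r=Rq(s['tool_rot'])
    if Rm is None:
        a=np.radians(deg); Rm=np.array([[np.cos(a),np.sin(a),0],[np.sin(a),-np.cos(a),0],[0,0,-1]])
    print('t',s['time'],'lin',r.inv().apply(np.array(pos)-s['tool_pos']).round(4),'rot',np.degrees((r.inv()*R.from_matrix(Rm)).as_rotvec()).round(2))
E
python3 - <<'E'
from h import *
print(atz('side',400,187,0),atz('side',260,187,0),atz('side',445,290,0))
delta([0.42,0.25,0.36],79.3)
delta(T(0.004,-0.236,0.36),79.3)
E
```

```text
[ 0.31315558 -0.32972768  0.        ] [ 0.72816987 -0.32519156  0.        ] [0.33374351 0.1698953  0.        ]
t 0.15 lin [-0.2908 -0.2318 -0.1294] rot [-8.000e-02  5.000e-02  7.797e+01]
t 0.15 lin [-0.5043 -0.6608 -0.1288] rot [-8.000e-02  5.000e-02  7.797e+01]
```

Call:
apply_moves(
  commands=[
    {"linear":[-0.02,-0.02,-0.05],"delta_rot":[0,0,8],"fingers":255},
    {"linear":[-0.05,-0.04,-0.09],"delta_rot":[0,0,16],"fingers":255},
    {"linear":[-0.09,-0.07,-0.13],"delta_rot":[0,0,24],"fingers":255},
    {"linear":[-0.13,-0.1,-0.13],"delta_rot":[0,0,32],"fingers":255},
    {"linear":[-0.17,-0.13,-0.13],"delta_rot":[0,0,40],"fingers":255},
    {"linear":[-0.21,-0.16,-0.13],"delta_rot":[0,0,48],"fingers":255},
    {"linear":[-0.25,-0.2,-0.13],"delta_rot":[0,0,56],"fingers":255},
    {"linear":[-0.29,-0.23,-0.13],"delta_rot":[0,0,64],"fingers":255},
  ],
)

```text
time: 0.95
tool_pos: [0.4077, 0.2739, 0.3612]
tool_rot: [0.0, 0.689, 0.725, 0.0]
contact_force: [1.3, 0.1, -0.4]
gripper_width: -0.001
```

```bash
python3 - <<'E'
from h import *
print(state() if 0 else '')
delta(T(0.004,-0.226,0.36),79.3)
E
```

```text
t 0.95 lin [-0.494   0.0199  0.0012] rot [ 1.000e-02 -1.000e-02  1.366e+01]
```

Call:
apply_moves(
  commands=[
    {"linear":[-0.05,0,0],"delta_rot":[0,0,5],"fingers":255},
    {"linear":[-0.1,0.0,0],"delta_rot":[0,0,10],"fingers":255},
    {"linear":[-0.15,0.005,0],"delta_rot":[0,0,13.7],"fingers":255},
    {"linear":[-0.2,0.01,0],"delta_rot":[0,0,13.7],"fingers":255},
    {"linear":[-0.25,0.01,0],"delta_rot":[0,0,13.7],"fingers":255},
    {"linear":[-0.3,0.015,0],"delta_rot":[0,0,13.7],"fingers":255},
    {"linear":[-0.35,0.02,0],"delta_rot":[0,0,13.7],"fingers":255},
    {"linear":[-0.4,0.02,0],"delta_rot":[0,0,13.7],"fingers":255},
  ],
)

```text
time: 1.75
tool_pos: [0.4499, -0.1235, 0.361]
tool_rot: [-0.0, 0.769, 0.64, 0.0]
contact_force: [-0.2, -0.2, -0.3]
gripper_width: 0.003
```

```bash
python3 - <<'E'
from h import *
delta(T(0.004,-0.226,0.2),79.3)
delta(T(0.004,-0.226,0.088),79.3)
E
```

```text
t 1.75 lin [-0.0928  0.0203  0.1609] rot [ 0.01 -0.01  0.26]
t 1.75 lin [-0.0928  0.0202  0.2729] rot [ 0.01 -0.01  0.26]
```

Call:
apply_moves(
  commands=[
    {"linear":[-0.04,0.01,0],"delta_rot":[0,0,0],"fingers":255},
    {"linear":[-0.07,0.02,0],"delta_rot":[0,0,0],"fingers":255},
    {"linear":[-0.08,0.02,0.03],"delta_rot":[0,0,0],"fingers":255},
    {"linear":[-0.08,0.02,0.07],"delta_rot":[0,0,0],"fingers":255},
    {"linear":[-0.08,0.02,0.11],"delta_rot":[0,0,0],"fingers":255},
    {"linear":[-0.08,0.02,0.14],"delta_rot":[0,0,0],"fingers":255},
    {"linear":[-0.08,0.02,0.15],"delta_rot":[0,0,0],"fingers":255},
    {"linear":[-0.08,0.02,0.15],"delta_rot":[0,0,0],"fingers":255},
  ],
)

```text
time: 2.55
tool_pos: [0.4544, -0.2031, 0.2095]
tool_rot: [-0.002, 0.768, 0.64, -0.001]
contact_force: [-0.1, -0.8, 0.4]
gripper_width: -0.002
```

```bash
python3 - <<'E'
from h import *
from plant import eyes,state
import cv2
delta(T(0.004,-0.226,0.088),79.3)
for n in ("wrist","side"): cv2.imwrite(f"pics/{n}1.png",eyes.grab_frame(n)[:,:,::-1])
E
```

```text
t 2.55 lin [-0.0154  0.0018  0.1215] rot [-0.19 -0.08  0.27]
```

View pics/wrist1.png

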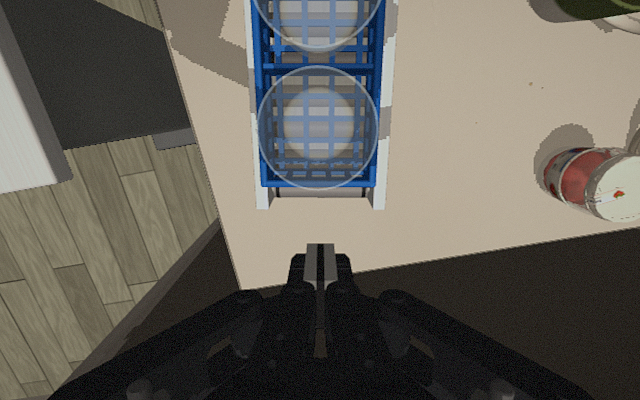

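View pics/side1.png

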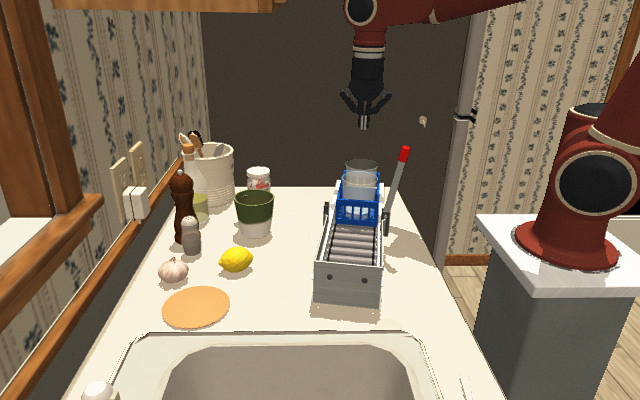

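```bash
cat >> h.py <<'E'
WC=dict(f=312.20892445802457,cx=320.00696857,cy=200.741106,T=np.array([[2.18165620e-04,-9.55398239e-01,-2.95320432e-01,7.40599172e-02],[9.99999555e-01,-6.24686921e-05,9.40835688e-04,-1.02933287e-03],[-9.17321040e-04,-2.95320506e-01,9.55397801e-01,-1.42721656e-01]]))
def watz(tp,tr,u,v,z):
    M=WC['T']; r=Rq(tr)
    o=r.apply(M[:,3])+tp; d=r.apply(M[:,:3]@[(u-WC['cx'])/WC['f'],(v-WC['cy'])/WC['f'],1])
    return o+d*(z-o[2])/d[2]
def inT(p): return R.from_rotvec([0,0,-YAW]).apply(np.array(p)-[TX,TY,0])
E
python3 - <<'E'
from h import *
from plant import state
s=state();tp,tr=s['tool_pos'],s['tool_rot'];print(tp,inT(tp))
for u,v,z in [(262,186,.107),(377,186,.107),(257,209,.063),(384,209,.063),(269,209,.063),(373,209,.063)]:
    print(inT(watz(tp,tr,u,v,z)).round(4))
E
```

```text
[ 0.4560601  -0.20413729  0.21309351] [ 0.00432688 -0.21143295  0.21309351]
[-0.0439 -0.2019  0.107 ]
[ 0.0506 -0.2015  0.107 ]
[-0.0582 -0.2369  0.063 ]
[ 0.0675 -0.2363  0.063 ]
[-0.0464 -0.2368  0.063 ]
[ 0.0566 -0.2364  0.063 ]
```

```bash
sed -i 's/^TX,TY,YAW=.*/TX,TY,YAW=0.4944,-0.0003,-0.1874/' h.py; python3 - <<'E'
from h import *
delta(T(0.004,-0.228,0.088),79.3)
delta(T(0.004,0.02,0.088),79.3)
E
```

```text
t 2.65 lin [-0.0205  0.0033  0.1251] rot [0.13 0.05 0.27]
t 2.65 lin [0.2275 0.0046 0.1249] rot [0.13 0.05 0.27]
```

Call:
apply_moves(
  commands=[
    {"linear":[-0.012,0.004,0.0],"delta_rot":[0,0,0.3],"fingers":255},
    {"linear":[-0.02,0.004,0.02],"delta_rot":[0,0,0.3],"fingers":255},
    {"linear":[-0.02,0.004,0.05],"delta_rot":[0,0,0.3],"fingers":255},
    {"linear":[-0.02,0.004,0.08],"delta_rot":[0,0,0.3],"fingers":255},
    {"linear":[-0.02,0.004,0.11],"delta_rot":[0,0,0.3],"fingers":255},
    {"linear":[-0.02,0.004,0.125],"delta_rot":[0,0,0.3],"fingers":255},
    {"linear":[-0.02,0.004,0.125],"delta_rot":[0,0,0.3],"fingers":255},
    {"linear":[-0.02,0.004,0.125],"delta_rot":[0,0,0.3],"fingers":255},
  ],
)

```text
time: 3.45
tool_pos: [0.4566, -0.2251, 0.0879]
tool_rot: [0.001, 0.77, 0.638, 0.0]
contact_force: [0.4, 0.2, -0.0]
gripper_width: 0.001
```

```bash
python3 - <<'E'
from h import *
from plant import eyes,state
import cv2
s=state();print(s['tool_pos'],inT(s['tool_pos']),s['contact_force'])
for n in ("wrist","side"): cv2.imwrite(f"pics/{n}2.png",eyes.grab_frame(n)[:,:,::-1])
E
```

```text
[ 0.45662986 -0.22507744  0.08790457] [ 0.00476831 -0.22787879  0.08790457] [ 0.35087926  0.24085541 -0.02374262]
```

View pics/wrist2.png

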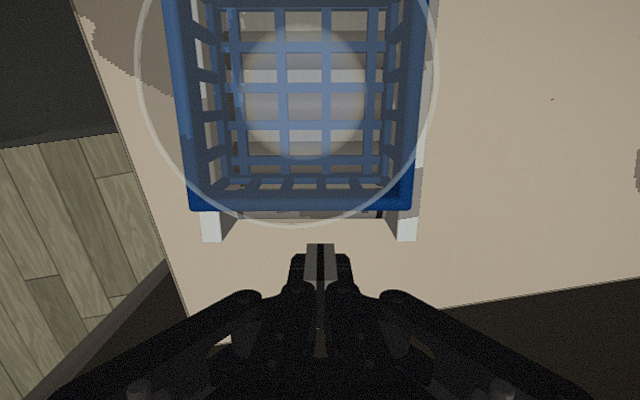

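View pics/side2.png

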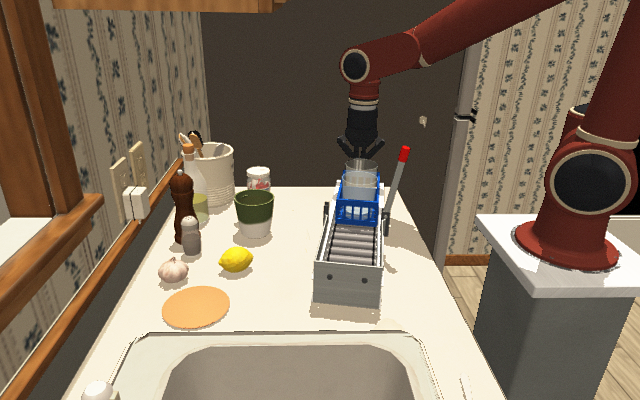

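Call:
apply_moves(
  commands=[
    {"linear":[0.008,-0.003,0],"delta_rot":[0,0,0],"fingers":255},
    {"linear":[0.016,-0.003,0.0],"delta_rot":[0,0,0],"fingers":255},
    {"linear":[0.024,-0.003,0],"delta_rot":[0,0,0],"fingers":255},
    {"linear":[0.034,-0.003,0],"delta_rot":[0,0,0],"fingers":255},
    {"linear":[0.046,-0.003,0],"delta_rot":[0,0,0],"fingers":255},
    {"linear":[0.058,-0.003,0],"delta_rot":[0,0,0],"fingers":255},
    {"linear":[0.07,-0.003,0],"delta_rot":[0,0,0],"fingers":255},
    {"linear":[0.082,-0.003,0],"delta_rot":[0,0,0],"fingers":255},
  ],
)

```text
time: 4.35
tool_pos: [0.4681, -0.1418, 0.0862]
tool_rot: [-0.0, 0.77, 0.638, 0.0]
contact_force: [0.0, -1.8, 0.2]
gripper_width: -0.002
```

```bash
python3 - <<'E'
from h import *
from plant import eyes,state
import cv2
s=state();print(s['tool_pos'],inT(s['tool_pos']),s['contact_force'])
a=eyes.grab_frame("wrist")[:,:,::-1]; b=eyes.grab_frame("side")[100:320,230:480,::-1]
cv2.imwrite("pics/c3.png",np.hstack([cv2.resize(a,(400,250)),cv2.resize(b,(400,250))]))
E
```

```text
[ 0.46810236 -0.1418044   0.08623325] [ 0.00052577 -0.14392632  0.08623325] [ 0.02879852 -1.8294068   0.19678992]
```

View pics/c3.png

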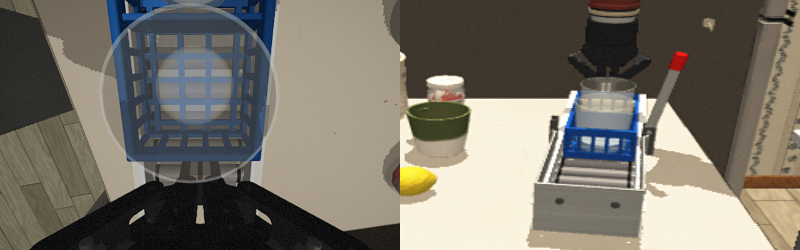

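Call:
apply_moves(
  commands=[
    {"linear":[0.012,0,0],"delta_rot":[0,0,0],"fingers":255},
    {"linear":[0.026,0,0.0],"delta_rot":[0,0,0],"fingers":255},
    {"linear":[0.04,0,0],"delta_rot":[0,0,0],"fingers":255},
    {"linear":[0.055,0,0],"delta_rot":[0,0,0],"fingers":255},
    {"linear":[0.07,0,0],"delta_rot":[0,0,0],"fingers":255},
    {"linear":[0.085,0,0],"delta_rot":[0,0,0],"fingers":255},
    {"linear":[0.098,0,0],"delta_rot":[0,0,0],"fingers":255},
    {"linear":[0.108,0,0],"delta_rot":[0,0,0],"fingers":255},
  ],
)

```text
time: 5.25
tool_pos: [0.4879, -0.0355, 0.0861]
tool_rot: [-0.0, 0.77, 0.638, -0.0]
contact_force: [-1.5, -1.3, -1.1]
gripper_width: 0.001
```

```bash
python3 - <<'E'
from h import *
from plant import eyes,state
import cv2
s=state();print(s['tool_pos'],inT(s['tool_pos']),s['contact_force'])
a=eyes.grab_frame("wrist")[:,:,::-1]; b=eyes.grab_frame("side")[100:320,230:480,::-1]
cv2.imwrite("pics/c4.png",np.hstack([cv2.resize(a,(400,352)),cv2.resize(b,(400,352))]))
E
```

```text
[ 0.48793468 -0.03546416  0.08608699] [ 0.00019914 -0.03575303  0.08608699] [-1.53326782 -1.28908253 -1.08868207]
```

View pics/c4.png

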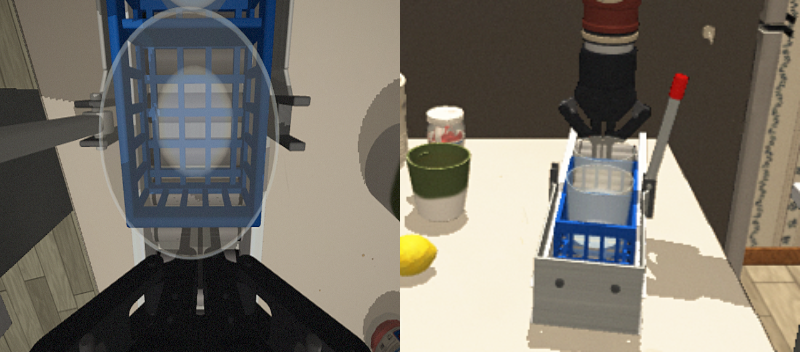

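Call:
apply_moves(
  commands=[
    {"linear":[-0.006,0.005,0],"delta_rot":[0,0,0],"fingers":255},
    {"linear":[-0.006,0.015,0.0],"delta_rot":[0,0,0],"fingers":255},
    {"linear":[0.004,0.015,0],"delta_rot":[0,0,0],"fingers":255},
    {"linear":[0.014,0.015,0],"delta_rot":[0,0,0],"fingers":255},
    {"linear":[0.024,0.015,0],"delta_rot":[0,0,0],"fingers":255},
    {"linear":[0.034,0.015,0],"delta_rot":[0,0,0],"fingers":255},
    {"linear":[0.042,0.015,0],"delta_rot":[0,0,0],"fingers":255},
    {"linear":[0.048,0.015,0],"delta_rot":[0,0,0],"fingers":255},
  ],
)

```text
time: 6.15
tool_pos: [0.5116, 0.0085, 0.0862]
tool_rot: [-0.0, 0.77, 0.638, -0.0]
contact_force: [0.1, -1.7, 1.6]
gripper_width: 0.0
```

```bash
python3 - <<'E'
from h import *
from plant import eyes,state
import cv2
s=state();print(s['tool_pos'],inT(s['tool_pos']),s['contact_force'])
a=eyes.grab_frame("wrist")[:,:,::-1]; b=eyes.grab_frame("side")[100:320,280:440,::-1]
cv2.imwrite("pics/c5.png",np.hstack([cv2.resize(a,(400,400)),cv2.resize(b,(400,550))[:400]]))
E
```

```text
[0.51160672 0.00854365 0.08620385] [0.01525785 0.01189452 0.08620385] [ 0.13273465 -1.69266465  1.64893862]
```

View pics/c5.png

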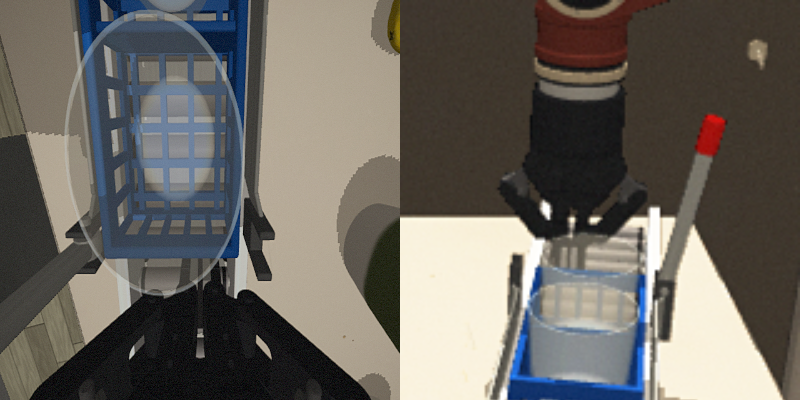

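Call:
apply_moves(
  commands=[
    {"linear":[0.005,0,0],"delta_rot":[0,0,0],"fingers":255},
    {"linear":[0.009,0,0.0],"delta_rot":[0,0,0],"fingers":255},
    {"linear":[0.012,0,0],"delta_rot":[0,0,0],"fingers":255},
    {"linear":[0.014,0,0],"delta_rot":[0,0,0],"fingers":255},
    {"linear":[0.016,0,0],"delta_rot":[0,0,0],"fingers":255},
    {"linear":[0.017,0,0],"delta_rot":[0,0,0],"fingers":255},
    {"linear":[0.018,0,0],"delta_rot":[0,0,0],"fingers":255},
    {"linear":[0.018,0,0],"delta_rot":[0,0,0],"fingers":255},
  ],
)

```text
time: 7.05
tool_pos: [0.5146, 0.0238, 0.0861]
tool_rot: [0.001, 0.77, 0.638, -0.002]
contact_force: [-1.7, -6.3, 1.4]
gripper_width: 0.003
```

```bash
python3 - <<'E'
from h import *
from plant import eyes,state
import cv2
s=state();print(s['tool_pos'],inT(s['tool_pos']),s['contact_force'])
b=eyes.grab_frame("side")[140:310,300:430,::-1]
cv2.imwrite("pics/c6.png",cv2.resize(b,None,fx=3.4,fy=3.4,interpolation=2))
E
```

```text
[0.51458865 0.02375625 0.08611369] [0.01535338 0.02739631 0.08611369] [-1.69399209 -6.33358577  1.36843134]
```

View pics/c6.png

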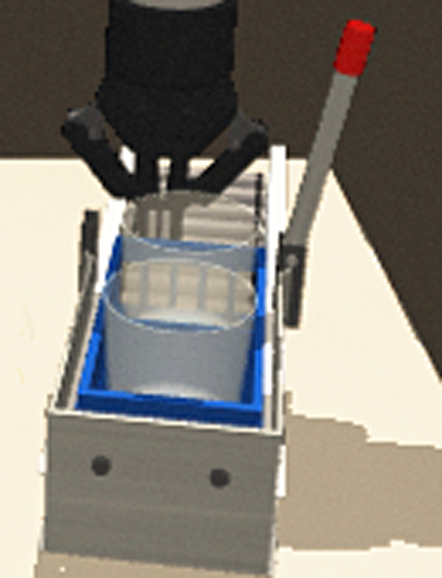

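Call:
apply_moves(
  commands=[
    {"linear":[0.001,0,0],"delta_rot":[0,0,0],"fingers":255},
    {"linear":[0.002,0,0.0],"delta_rot":[0,0,0],"fingers":255},
    {"linear":[0.003,0,0],"delta_rot":[0,0,0],"fingers":255},
    {"linear":[0.004,0,0],"delta_rot":[0,0,0],"fingers":255},
    {"linear":[0.004,0,0],"delta_rot":[0,0,0],"fingers":255},
    {"linear":[0.004,0,0],"delta_rot":[0,0,0],"fingers":255},
    {"linear":[0.004,0,0],"delta_rot":[0,0,0],"fingers":255},
    {"linear":[0.004,0,0],"delta_rot":[0,0,0],"fingers":255},
  ],
)

```text
time: 7.9
tool_pos: [0.5147, 0.0238, 0.0862]
tool_rot: [0.003, 0.77, 0.638, -0.005]
contact_force: [-6.5, -19.6, 2.9]
gripper_width: 0.001
```

Call:
apply_moves(
  commands=[
    {"linear":[-0.004,0,0],"delta_rot":[0,0,0],"fingers":255},
    {"linear":[-0.012,0,0.0],"delta_rot":[0,0,0],"fingers":255},
    {"linear":[-0.025,0,0],"delta_rot":[0,0,0],"fingers":255},
    {"linear":[-0.045,0,0],"delta_rot":[0,0,0],"fingers":255},
    {"linear":[-0.05,0,-0.03],"delta_rot":[0,0,0],"fingers":255},
    {"linear":[-0.05,0,-0.08],"delta_rot":[0,0,0],"fingers":255},
    {"linear":[-0.05,0,-0.13],"delta_rot":[0,0,0],"fingers":255},
    {"linear":[-0.05,0,-0.18],"delta_rot":[0,0,0],"fingers":255},
  ],
)

```text
time: 8.7
tool_pos: [0.5061, -0.0204, 0.2682]
tool_rot: [0.0, 0.77, 0.638, 0.0]
contact_force: [0.9, -0.3, 0.1]
gripper_width: -0.0
```

```bash
python3 - <<'E'
from h import *
from plant import eyes,state
import cv2
s=state();print(s['tool_pos'],inT(s['tool_pos']),s['contact_force'])
b=eyes.grab_frame("side")[140:310,300:430,::-1]
a=eyes.grab_frame("wrist")[:,:,::-1]
cv2.imwrite("pics/c7.png",cv2.resize(b,None,fx=3.4,fy=3.4,interpolation=2))
cv2.imwrite("pics/w7.png",a)
s=state();print(s['tool_pos'].tolist(),s['tool_rot'].tolist(),s['time'])
delta(T(-.135,.02,.305),79.3)
E
```

```text
[ 0.5061031  -0.02037035  0.26818425] [ 0.01523741 -0.01753861  0.26818425] [ 0.94241553 -0.26356888  0.12182927]
[0.510354412689957, -0.02106935869008959, 0.27624897978392415] [0.006249659307819648, 0.7701321077524134, 0.6378302541410292, 0.005481356561240484] 8.8
t 8.8 lin [ 0.0375 -0.154  -0.0313] rot [ 0.95 -0.03 -0.04]
```

View pics/c7.png

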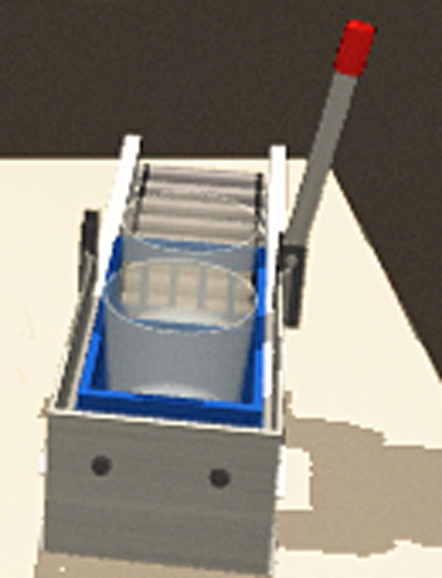

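View pics/w7.png

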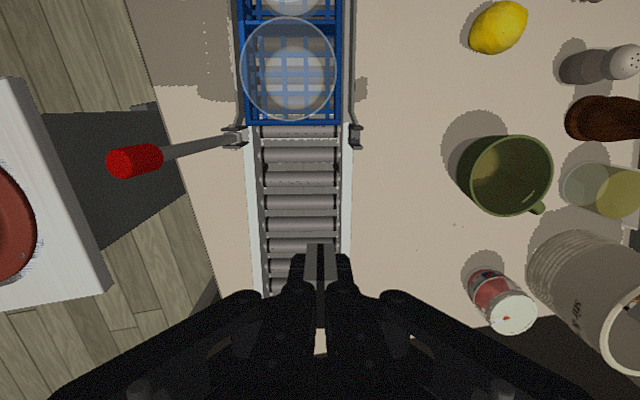

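```bash
python3 - <<'E'
from h import *
tp,tr=[0.510354412689957, -0.02106935869008959, 0.27624897978392415],[0.006249659307819648, 0.7701321077524134, 0.6378302541410292, 0.005481356561240484]
for u,v,z in [(135,161,.233),(236,137,.105),(355,135,.105),(246,125,.107),(342,125,.107)]: print(inT(watz(tp,tr,u,v,z)).round(4))
from plant import state;print(state()['tool_pos'],state()['tool_rot'])
E
```

```text
[-0.0904  0.0244  0.233 ]
[-0.0612  0.0258  0.105 ]
[0.0563 0.0276 0.105 ]
[-0.0501  0.0375  0.107 ]
[0.043  0.0374 0.107 ]
[ 0.51035441 -0.02106936  0.27624898] [0.00624966 0.77013211 0.63783025 0.00548136]
```

Call:
apply_moves(
  commands=[
    {"linear":[0,0,-0.035],"delta_rot":[0,0,0],"fingers":255},
    {"linear":[0.01,-0.03,-0.035],"delta_rot":[0,0,0.0],"fingers":255},
    {"linear":[0.02,-0.065,-0.035],"delta_rot":[0,0,0],"fingers":255},
    {"linear":[0.03,-0.1,-0.035],"delta_rot":[0,0,0],"fingers":255},
    {"linear":[0.036,-0.13,-0.035],"delta_rot":[0,0,0],"fingers":255},
    {"linear":[0.036,-0.155,-0.035],"delta_rot":[0,0,0],"fingers":255},
    {"linear":[0.036,-0.157,-0.035],"delta_rot":[0,0,0],"fingers":255},
    {"linear":[0.036,-0.157,-0.035],"delta_rot":[0,0,0],"fingers":255},
  ],
)

```text
time: 9.6
tool_pos: [0.359, 0.0445, 0.3013]
tool_rot: [0.001, 0.77, 0.638, 0.001]
contact_force: [0.1, 0.1, -0.1]
gripper_width: 0.001
```

```bash
python3 - <<'E'
from h import *
from plant import eyes,state
import cv2
s=state();print(s['tool_pos'],inT(s['tool_pos']),s['contact_force'],s['joint_pos'])
b=eyes.grab_frame("side")[20:320,230:480,::-1]
a=eyes.grab_frame("wrist")[:,:,::-1]
cv2.imwrite("pics/c8.png",cv2.resize(b,None,fx=2,fy=2,interpolation=2))
cv2.imwrite("pics/w8.png",a)
delta(T(-.138,.02,.225),79.3)
E
```

```text
[0.35903341 0.04450879 0.30125238] [-0.14134469  0.0188048   0.30125238] [ 0.06592086  0.05518433 -0.09176076] [-8.33497810e-02 -6.66717298e-01  2.06945889e+00  1.63232412e-04
  1.73721826e+00  1.03847276e-01]
t 9.7 lin [0.0013 0.0029 0.0761] rot [ 0.   -0.   -0.06]
```

View pics/c8.png

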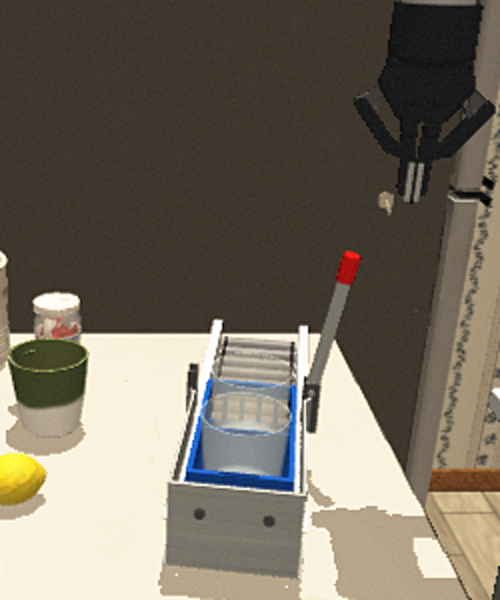

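View pics/w8.png

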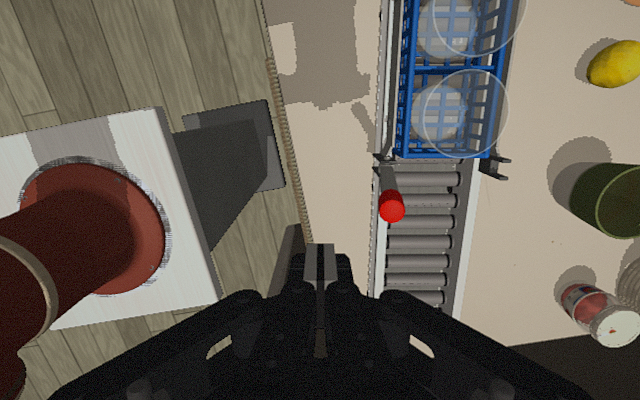

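```bash
python3 - <<'E'
import numpy as np
for t,r in [(100,128),(90,126),(80,124),(70,121),(60,118),(50,116),(40,114),(30,112),(20,110),(10,108),(5,107),(0,106)]:
    a=np.radians(t); h=7 if r<122 else 9; w=8
    x=-67+r*np.cos(a)-h*np.sin(a)-w*np.sin(a); z=98+r*np.sin(a)+h*np.cos(a)
    print(t,round(x),round(z),'ty',round(x+141),'tz',round(301-z))
E
```

```text
100 -106 222 ty 35 tz 79
90 -84 224 ty 57 tz 77
80 -62 222 ty 79 tz 79
70 -40 214 ty 101 tz 87
60 -21 204 ty 120 tz 97
50 -4 191 ty 137 tz 110
40 11 177 ty 152 tz 124
30 22 160 ty 163 tz 141
20 31 142 ty 172 tz 159
10 37 124 ty 178 tz 177
5 38 114 ty 179 tz 187
0 39 105 ty 180 tz 196
```

Call:
apply_moves(
  commands=[
    {"linear":[0.001,0.0,0.02],"delta_rot":[0,0,0],"fingers":255},
    {"linear":[0.001,0.0,0.05],"delta_rot":[0,0,0.0],"fingers":255},
    {"linear":[0.001,0.0,0.07],"delta_rot":[0,0,0],"fingers":255},
    {"linear":[0.001,0.004,0.073],"delta_rot":[0,0,0],"fingers":255},
    {"linear":[0.001,0.01,0.073],"delta_rot":[0,0,0],"fingers":255},
    {"linear":[0.001,0.02,0.073],"delta_rot":[0,0,0],"fingers":255},
    {"linear":[0.001,0.03,0.073],"delta_rot":[0,0,0],"fingers":255},
    {"linear":[0.001,0.04,0.073],"delta_rot":[0,0,0],"fingers":255},
  ],
)

```text
time: 10.5
tool_pos: [0.4003, 0.0378, 0.2301]
tool_rot: [0.001, 0.77, 0.638, 0.001]
contact_force: [-0.7, 0.4, 1.0]
gripper_width: -0.001
```

```bash
cat > look.py <<'E'
import sys
from h import *
from plant import eyes,state
import cv2
n=sys.argv[1]
s=state();print(s['time'],s['tool_pos'],inT(s['tool_pos']).round(4),s['contact_force'].round(1))
b=cv2.resize(eyes.grab_frame("side")[50:320,260:450,::-1],None,fx=2,fy=2,interpolation=2)
a=cv2.resize(eyes.grab_frame("wrist")[:,:,::-1],(400,250))
c=np.zeros((540,780,3),np.uint8);c[:,:380]=b;c[:250,380:]=a
cv2.imwrite(f"pics/{n}.png",c)
E
python3 look.py l9
```

```text
10.5 [0.40029043 0.03777186 0.23012109] [-0.0996  0.0199  0.2301] [-0.7  0.4  1. ]
```

View pics/l9.png

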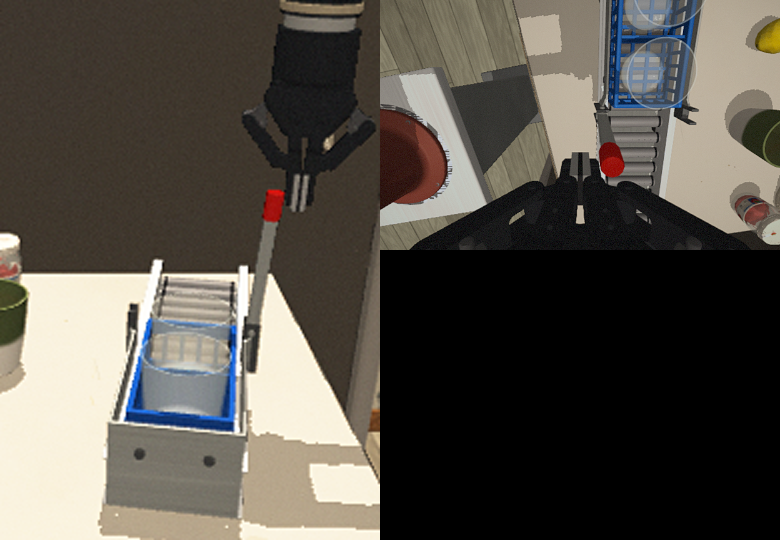

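Call:
apply_moves(
  commands=[
    {"linear":[0,0.01,0.004],"delta_rot":[0,0,0],"fingers":255},
    {"linear":[0,0.02,0.006],"delta_rot":[0,0,0.0],"fingers":255},
    {"linear":[0,0.03,0.007],"delta_rot":[0,0,0],"fingers":255},
    {"linear":[0,0.04,0.008],"delta_rot":[0,0,0],"fingers":255},
    {"linear":[0,0.05,0.011],"delta_rot":[0,0,0],"fingers":255},
    {"linear":[0,0.06,0.016],"delta_rot":[0,0,0],"fingers":255},
    {"linear":[0,0.07,0.021],"delta_rot":[0,0,0],"fingers":255},
    {"linear":[0,0.079,0.026],"delta_rot":[0,0,0],"fingers":255},
  ],
)

```text
time: 11.4
tool_pos: [0.477, 0.0232, 0.2019]
tool_rot: [0.0, 0.77, 0.638, 0.0]
contact_force: [-0.6, 0.3, 0.5]
gripper_width: -0.005
```

```bash
python3 look.py l10
```

```text
11.4 [0.47699231 0.02321361 0.20194259] [-0.0215  0.0199  0.2019] [-0.6  0.3  0.5]
```

View pics/l10.png

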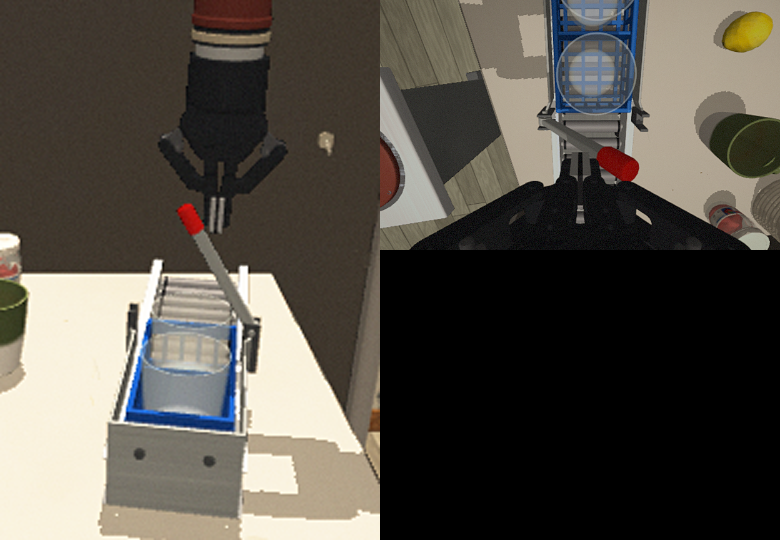

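Call:
apply_moves(
  commands=[
    {"linear":[0,0.013,0.008],"delta_rot":[0,0,0],"fingers":255},
    {"linear":[0,0.025,0.018],"delta_rot":[0,0,0.0],"fingers":255},
    {"linear":[0,0.035,0.029],"delta_rot":[0,0,0],"fingers":255},
    {"linear":[0,0.043,0.042],"delta_rot":[0,0,0],"fingers":255},
    {"linear":[0,0.05,0.054],"delta_rot":[0,0,0],"fingers":255},
    {"linear":[0,0.055,0.066],"delta_rot":[0,0,0],"fingers":255},
    {"linear":[0,0.057,0.075],"delta_rot":[0,0,0],"fingers":255},
    {"linear":[0,0.057,0.082],"delta_rot":[0,0,0],"fingers":255},
  ],
)

```text
time: 12.3
tool_pos: [0.5318, 0.0128, 0.1193]
tool_rot: [-0.0, 0.77, 0.638, -0.0]
contact_force: [0.9, -0.8, 0.3]
gripper_width: 0.003
```

```bash
python3 look.py l11
```

```text
12.3 [0.53184988 0.01281008 0.11925475] [0.0344 0.0199 0.1193] [ 0.9 -0.8  0.3]
```

View pics/l11.png

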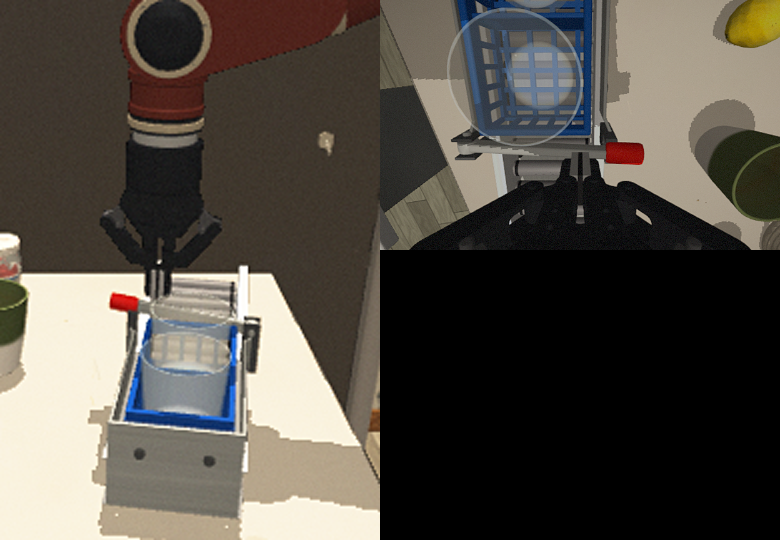

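Call:
apply_moves(
  commands=[
    {"linear":[0,-0.003,0.003],"delta_rot":[0,0,0],"fingers":255},
    {"linear":[0,-0.005,0.006],"delta_rot":[0,0,0.0],"fingers":255},
    {"linear":[0,-0.005,0.009],"delta_rot":[0,0,0],"fingers":255},
    {"linear":[0,-0.005,0.011],"delta_rot":[0,0,0],"fingers":255},
    {"linear":[0,-0.005,0.013],"delta_rot":[0,0,0],"fingers":255},
    {"linear":[0,-0.005,0.015],"delta_rot":[0,0,0],"fingers":255},
    {"linear":[0,-0.005,0.016],"delta_rot":[0,0,0],"fingers":255},
    {"linear":[0,-0.005,0.016],"delta_rot":[0,0,0],"fingers":255},
  ],
)

```text
time: 13.2
tool_pos: [0.5273, 0.0137, 0.1049]
tool_rot: [-0.0, 0.77, 0.638, -0.0]
contact_force: [-1.7, 0.1, 4.2]
gripper_width: -0.006
```

```bash
python3 look.py l12
```

```text
13.2 [0.52731399 0.01371166 0.10494376] [0.0297 0.0199 0.1049] [-1.7  0.1  4.2]
```

View pics/l12.png

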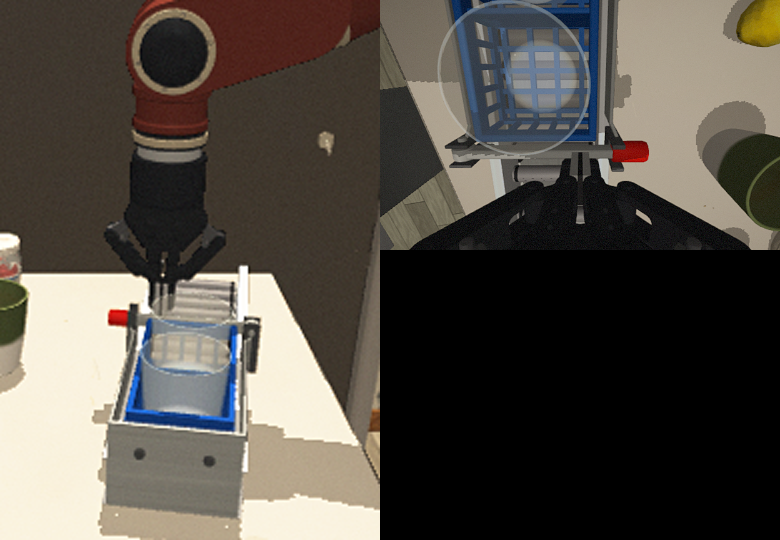

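Force has started rising at z = 0.105, where the bar's top should be when level. I'll press a few mm more to be sure.

Call:
apply_moves(
  commands=[
    {"linear":[0,0,0.001],"delta_rot":[0,0,0],"fingers":255},
    {"linear":[0,0,0.002],"delta_rot":[0,0,0.0],"fingers":255},
    {"linear":[0,0,0.003],"delta_rot":[0,0,0],"fingers":255},
    {"linear":[0,0,0.003],"delta_rot":[0,0,0],"fingers":255},
    {"linear":[0,0,0.003],"delta_rot":[0,0,0],"fingers":255},
    {"linear":[0,0,0.003],"delta_rot":[0,0,0],"fingers":255},
    {"linear":[0,0,0.003],"delta_rot":[0,0,0],"fingers":255},
    {"linear":[0,0,0.003],"delta_rot":[0,0,0],"fingers":255},
  ],
)

```text
time: 14.1
tool_pos: [0.5275, 0.0137, 0.1046]
tool_rot: [-0.0, 0.77, 0.638, -0.0]
contact_force: [-9.9, -0.2, 18.7]
gripper_width: 0.0
```

Firm stop; the bar is seated. I'll retract straight up.

Call:
apply_moves(
  commands=[
    {"linear":[0,0,-0.003],"delta_rot":[0,0,0],"fingers":255},
    {"linear":[0,0,-0.01],"delta_rot":[0,0,0.0],"fingers":255},
    {"linear":[0,0,-0.03],"delta_rot":[0,0,0],"fingers":255},
    {"linear":[0,0,-0.07],"delta_rot":[0,0,0],"fingers":255},
    {"linear":[0,0,-0.11],"delta_rot":[0,0,0],"fingers":255},
    {"linear":[0,0,-0.15],"delta_rot":[0,0,0],"fingers":255},
    {"linear":[-0.04,0,-0.19],"delta_rot":[0,0,0],"fingers":255},
    {"linear":[-0.05,0,-0.19],"delta_rot":[0,0,0],"fingers":255},
  ],
)

```text
time: 14.9
tool_pos: [0.5197, -0.0372, 0.2973]
tool_rot: [0.004, 0.77, 0.638, 0.003]
contact_force: [-0.3, -0.0, 0.9]
gripper_width: -0.001
```

```bash
python3 - <<'E'
from h import *
from plant import eyes,state
import cv2
s=state();print(s['time'],inT(s['tool_pos']).round(4),s['contact_force'].round(1))
b=cv2.resize(eyes.grab_frame("side")[170:320,290:410,::-1],None,fx=3.3,fy=3.3,interpolation=2)
s=state();tp,tr=s['tool_pos'].tolist(),s['tool_rot'].tolist();print(tp,tr)
a=eyes.grab_frame("wrist")[:,:,::-1]
cv2.imwrite("pics/f1.png",b);cv2.imwrite("pics/f2.png",a)
P=np.array([T(-.067,.026,.098),T(.07,.026,.098)]);print(proj('side',P),proj('side',P)*3.3-np.array([290,170])*3.3)
E
```

```text
14.9 [ 0.0317 -0.0315  0.2973] [-0.3 -0.   0.9]
[0.5188863236079493, -0.03839004905267559, 0.2952261598319801] [0.003218225521687685, 0.7709205875474499, 0.6369215369285672, 0.001430565111430833]
[[385.81519585 213.68805179]
 [321.31897359 208.16859527]] [[316.19014632 144.17057092]
 [103.35261284 125.9563644 ]]
```

View pics/f1.png

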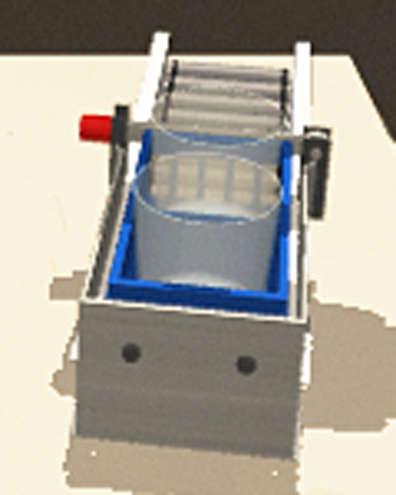

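View pics/f2.png

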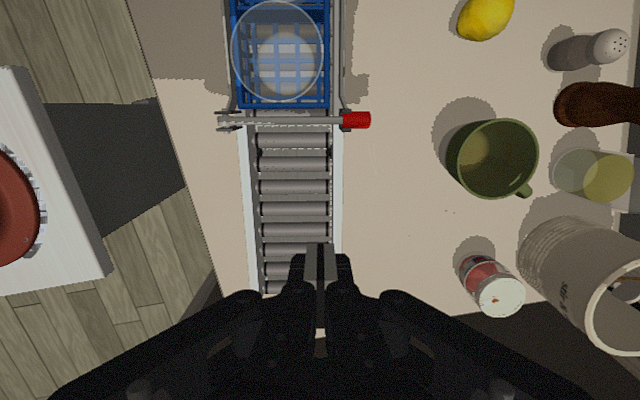

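```bash
python3 - <<'E'
from h import *
from plant import state,job_done
tp,tr=[0.5188863236079493, -0.03839004905267559, 0.2952261598319801],[0.003218225521687685, 0.7709205875474499, 0.6369215369285672, 0.001430565111430833]
ys=[inT(watz(tp,tr,u,108,.107)).round(4) for u in (237,329)]+[inT(watz(tp,tr,357,120,.098)).round(4)]
print(ys); print(max(abs(state()['joint_vel'])))
if ys[0][1]>0.03: print(job_done())
E
```

```text
[array([-0.0523,  0.0374,  0.107 ]), array([0.041 , 0.0372, 0.107 ]), array([0.071 , 0.0248, 0.098 ])]
0.05455414473530357
the job is handed in; nothing more can be done
None
```

I pushed the rack with closed fingertips until it stopped firmly on the buffers, then swung the bar down from its outer side and pressed it into the keeper. I then lifted the arm clear and handed the job in at about 15 s. No verdict was reported.

Last checks:
- **Rack:** after the arm withdrew, its rear end measured y ≈ +37 mm in the table frame. That puts the rack at about +129 mm (home is +130).
- **Push force:** it rose to about 20 N at the buffers, with no further movement.
- **Bar:** the fingertips stopped firmly at z ≈ 104.6 mm under about 19 N. The top of a level bar should be at 105 mm. In the side camera the grip is within about 2 px of where a level bar should appear.
- **Tumblers:** both look upright in their cells.
- **Mug, jar and lemon:** I made no contact with them, and they look undisturbed.

My measured rack centre was about 5 mm to the side of the track centre. I took this to be error in my camera fit plus the rack's side play; the limit is 15 mm. The arm was still settling slightly (0.05 rad/s) at hand-in, clear of everything.

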